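Stand the thread spools in the hinged-front tray and clamp it shut

ROBOT

A 6-joint arm with a two-finger parallel gripper is mounted at the origin on the work surface. World frame = base frame: x ahead of the robot, y to its left, z up, the work surface at z = 0. Lengths are in mm, angles in rad, forces in N, time in s.
With the tool pointing down it reaches from about 275 to 825 mm from the base axis. Payload 5.2 kg.
Tool frame: the origin (TCP) lies at the very end of the fingers, on their centre line; the grasp point (between the pads) lies 19 mm behind it; z points along the fingers, y is the line along which they close (so a half turn about z gives the same grasp; the last joint's range is limited). The gripper opens to 93 mm and grips with 3 to 60 N. Pads are 15 mm wide; open, the fingers measure 128 mm over their backs; the gripper's body (75 mm by 188 mm) begins 65 mm behind the grasp point.
Start: joints at [-1.384, 0.259, 1.535, -0, 1.348, -0.203], TCP at [209.023, -508.738, 218.653] pointing down, gripper open.
Joint ranges: [-3.14, 3.14], [-0.91, 2.08], [0.19, 2.58], [-1.22, 4.36], [0.22, 2.71], [-3.12, 3.12]. Speed limits (rad/s): [2.57, 2.57, 3.14, 3.14, 3.14, 3.14].

INTERFACE

Orientations are given as [roll, pitch, yaw] about the fixed x, y, z axes, in that order (R = Rz(yaw) Ry(pitch) Rx(roll)).
In Python, from bench import robot gives the robot as it stands. The module is installed in compiled form; this text tells all that it offers. Calls block until the motion is done:
- robot.move_ptp(position, orientation): joint-space move of the TCP to a pose.
- robot.move_linear(position, ori=None, speed=150, f_stop=None): straight line of the TCP; ori=None keeps the orientation; speed is the mean speed in mm/s. With f_stop (N) it stops when the force on the tool has changed by that much, and returns True; else False.
- robot.move_j(angles): joint-space move.
- robot.move_gripper(opening): opening from 0.0 (shut) to 1.0 (fully open); the grip force is fixed at half the most; returns when the fingers have stopped.
- robot.sleep(seconds).
- robot.inverse_kinematics(position, orientation): joint angles nearest the present ones, or None.
- robot.get_image(name): name is "scene" or "top" or "wrist"; returns a dict with "img" (420x560x3 uint8, blue, green, red), "fovy" (degrees; the focal length in pixels is half the picture's height over the tangent of half this angle, whatever the lens; pixels are square), "cx", "cy" (the principal point, pixels), "eye" and "orientation" of the camera in the world. Camera axes: x right, y down, z forward; pixel columns grow to the right and rows downward; lengths in mm; the calibration is good to about 2 mm. A picture is of the moment at which its call begins. There is no depth.
A pose or a line that the arm cannot do raises robot.MotionError and nothing moves.
- robot.hand_in(): hands the job in; it is judged then, once.
Readings, each from a call of its own:
- robot.current_t(): time.
- robot.current_qpos(): joint angles.
- robot.current_joint_vel(): joint speeds.
- robot.current_joint_efforts(): joint torques, N m.
- robot.current_tcp_pos(): TCP position.
- robot.current_eef_rot(): TCP orientation.
- robot.current_contact_force(): force on the tool from outside, world axes, zero at the start.
- robot.current_ft_torque(): the same for the moment, N m.
- robot.current_gripper_width(): opening from 0.0 (shut) to 1.0 (fully open).
- robot.current_finger_force(): force on a finger pad.
Only numpy, scipy, OpenCV 4.12 (cv2) and the standard library are available. Lean on these libraries where they do the work, as an engineer would, in place of code of your own. Each camera call takes 0.05 s, during which the arm holds its last target. There are 200 camera calls.

TASK

Stand every tall thread spool that is lying on the bench upright in the grey tray with the hinged front, either end up, so that it stays without wobbling. Then swing the tray's front up, flip the wire loop of the draw latch over its catch on the front, and push the latch lever over its center until it lies flat and the front is clamped fully shut. Leave the other things on the bench where they are, and stand up again any spool that falls.

Things in the scene. Friction and masses are not known exactly. Their poses are not given: they have to be found in the camera images.
- tray: Low grey metal tray, fixed to the bench. Origin: on the bench, 55 mm behind the front's hinge line, midway along; x to its back wall (away from the robot), y along it to the left, z up. Floor 6 mm thick; clear inside x -52 to +73, y -165 to +165 mm; back and side walls 64 mm high. Spools stand free on the slick floor (friction about 0.25), 75 mm between centres leaves room for fingers.
- latch_pivot (a point): Pivot of the latch lever, at x 0, y -192.5, z 50 mm of the tray, over a black block along the outside of the tray's right wall (tray x -50 to +100, y -170 to -215 mm, 40 mm high). Axes as the tray's.
- gate (a joint): Hinged front of the tray: 6 mm sheet, tray y -170 to +170 mm, 58 mm high (44 mm high at its right end, y -215 to -170), hinged along its lower edge at tray x -55, z 6 mm. 0 = upright, shut; grows as it leans outward to the robot, 0.5 at most; starts at 0.25 to 0.4. Stiff: stays where left (1 to 2 N at its edge moves it). Can be pushed up and shut from the robot's side.
- gate_edge (a point): Middle of the upper edge of the hinged front (z 64 mm when shut).
- keeper (a point): Catch: foot of the outer face of a stud (14 mm wide, 6 thick, 15 high, lip overhanging outward 4 mm at its top) on the lower right end of the front; a ledge 40 mm wide runs 32 mm outward from its foot. Axes as the tray's when shut (then at tray x -58, y -192.5, z 50 mm). The loop must lie round the stud, its cross bar on the ledge at negative x.
- lever (a joint): Latch lever, turns in the tray's x-z plane. 0 = flat, pointing to the tray's back (clamped); grows as its tip swings up and over to the front; 1.57 = upright; 2.25 at most. Starts at 1.9 to 2.2. Bar 18 mm wide, 6 mm thick, 77 mm from pivot to tip; stays where left. With the loop hooked, under 10 N near its tip takes it past center; then it holds itself.
- lever_tip (a point): End of the lever on its middle line, 77 mm from the pivot.
- bail (a joint): Wire loop, hinged on the lever 15 mm from the pivot, 0.28 rad below the lever's line when flat. 0 = points straight away from the lever; its angle up from tray +x = lever + 3.14 - bail (3.14 = level to the front). -0.26 to 4.04. Turns freely: at the start it leans 15 to 35 degrees to the back on a stop; pushed forward past upright it falls to the front by itself.
- bail_bar (a point): Middle of the loop's cross bar (5 mm thick, 27 mm long along tray y), 74 mm from the loop's hinge; side wires 27 mm apart. A stiff spring lets the loop stretch 1 to 2 mm in clamping.
- spool_1: Tall spool of white thread, 90 mm long: wound body 45 mm in diameter, a grey hexagonal end plate at each end (4 mm thick, 46 mm across flats, 53 mm over corners); both ends alike; 120 g, more or less. Origin at its middle; its own x is the spool's axis (lying: level, middle 23 mm above the bench; standing in the tray: vertical, middle 51 mm above the bench). May be absent.
- spool_2: Tall spool of white thread, 90 mm long: wound body 45 mm in diameter, a grey hexagonal end plate at each end (4 mm thick, 46 mm across flats, 53 mm over corners); both ends alike; 120 g, more or less. Origin at its middle; its own x is the spool's axis (lying: level, middle 23 mm above the bench; standing in the tray: vertical, middle 51 mm above the bench). May be absent.
- spool_3: Tall spool of white thread, 90 mm long: wound body 45 mm in diameter, a grey hexagonal end plate at each end (4 mm thick, 46 mm across flats, 53 mm over corners); both ends alike; 120 g, more or less. Origin at its middle; its own x is the spool's axis (lying: level, middle 23 mm above the bench; standing in the tray: vertical, middle 51 mm above the bench). May be absent.
- spool_4: Tall spool of white thread, 90 mm long: wound body 45 mm in diameter, a grey hexagonal end plate at each end (4 mm thick, 46 mm across flats, 53 mm over corners); both ends alike; 120 g, more or less. Origin at its middle; its own x is the spool's axis (lying: level, middle 23 mm above the bench; standing in the tray: vertical, middle 51 mm above the bench). May be absent.
- reel_a: Bystander, leave alone: flat ribbon reel, 60 mm across, 22 mm thick. Origin under its middle.
- reel_b: Bystander, leave alone: flat ribbon reel, 70 mm across, 28 mm thick. Origin under its middle.
- reel_c: Bystander, leave alone: flat ribbon reel, 64 mm across, 45 mm thick. Origin under its middle.
- button_jar: Bystander, leave alone: small jar, 64 mm across, 75 mm tall. Origin under its middle.
- zip_box: Bystander, leave alone: cardboard box, 85 x 120 x 50 mm. Origin under its middle.
- tape_roll: Bystander, leave alone: roll of packing tape lying flat, 60 mm across, 24 mm thick. Origin under its middle.
- screwdriver: Bystander, leave alone: screwdriver lying flat. Origin under its middle.
Things that resemble listed ones, but are neither listed nor needed, are in the scene too. What is shaped like the spool_1 but pink is not meant.

How it is judged (in metres and radians):
On the way, in this order (a step that is already met when the one before it is completed fails the run):
1. all the spools stand upright in the tray ((angle between spool_1's own x axis and vertical below 0.08 rad or angle between spool_1's own x axis and vertical above 3.0616 rad) and x of spool_1 in the frame of tray between -0.05 and 0.07 m and y of spool_1 in the frame of tray between -0.16 and 0.16 m and z of spool_1 in the frame of tray between 0.045 and 0.057 m and (angle between spool_2's own x axis and vertical below 0.08 rad or angle between spool_2's own x axis and vertical above 3.0616 rad) and x of spool_2 in the frame of tray between -0.05 and 0.07 m and y of spool_2 in the frame of tray between -0.16 and 0.16 m and z of spool_2 in the frame of tray between 0.045 and 0.057 m and (angle between spool_3's own x axis and vertical below 0.08 rad or angle between spool_3's own x axis and vertical above 3.0616 rad) and x of spool_3 in the frame of tray between -0.05 and 0.07 m and y of spool_3 in the frame of tray between -0.16 and 0.16 m and z of spool_3 in the frame of tray between 0.045 and 0.057 m and (angle between spool_4's own x axis and vertical below 0.08 rad or angle between spool_4's own x axis and vertical above 3.0616 rad) and x of spool_4 in the frame of tray between -0.05 and 0.07 m and y of spool_4 in the frame of tray between -0.16 and 0.16 m and z of spool_4 in the frame of tray between 0.045 and 0.057 m), for 0.3 s.
2. the front is up and the wire loop lies round the catch, with the lever still open (value of joint gate below 0.12 rad and value of joint lever above 0.8 rad and x of bail_bar in the frame of keeper between -0.03 and 0.0015 m and z of bail_bar in the frame of keeper between -0.003 and 0.011 m), for 0.2 s.
3. the lever is pushed flat with the loop hooked (value of joint gate below 0.04 rad and value of joint lever below 0.12 rad and x of bail_bar in the frame of keeper between -0.03 and 0.0015 m and z of bail_bar in the frame of keeper between -0.003 and 0.011 m), for 0.2 s.
At the end, for the whole second after the job is handed in: Every spool that is present stands upright (within 0.08 rad, either end up) on the tray floor inside the tray, at rest; the front is shut (below 0.04 rad), the loop's cross bar lies outside the stud at its foot, and the lever lies flat (below 0.12 rad) (all of step 1 and all of step 3 and linear speed of each of spool_1, spool_2, spool_3, spool_4 below 0.02 m/s and angular speed of each of spool_1, spool_2, spool_3, spool_4 below 0.3 rad/s); the robot touches nothing.
It fails at once if one of the other things on the bench is pushed aside by more than 30 mm (distance of any of reel_a, reel_b, reel_c, button_jar, zip_box, tape_roll, screwdriver from where it was at the start of the episode above 0.03 m).
Of spool_1, spool_2, spool_3, spool_4 only 3 to 4 are there at a start; the rules pass over those that are not, and their reading is None.
At some moment in a run one of spool_1, spool_2, spool_3, spool_4 may be knocked a few centimetres aside while the robot is not near it.
Once in a run the grip may slacken for a moment while it holds something.
It also fails if it takes over 210 s, if anything falls off the work surface, if the arm or the gripper's body presses on something with over 40 N, if the wrist force passes 120 N, or if a joint passes its speed limit or range.

## Working session

There is one attempt and no reset: what is moved stays moved. The work goes in short steps, each a Python script; the robot and the scene stay as the last script left them, time stands still between calls to the robot, and variables do not carry over. Pictures are saved under pics/ and viewed, at most 14 in all, crops included, and the job is handed in when it is done.

```bash
mkdir -p pics; python3 - <<'E'
from bench import robot
import cv2,numpy as np
for n in("top","scene"):
    d=robot.get_image(n); cv2.imwrite(f"pics/{n}0.png",d["img"]); print(n,{k:v for k,v in d.items() if k!="img"})
print(robot.current_t(),robot.current_eef_rot())
E
```

```text
top {'fovy': 46.417034080754746, 'cx': 281.53030153252087, 'cy': 208.22020090178935, 'eye': array([ 233.81496104,    5.01712298, 1583.5119614 ]), 'orientation': array([-2.94140499e+00,  1.60112621e-03, -1.67713638e+00])}
scene {'fovy': 49.59070692478466, 'cx': 280.3884522610391, 'cy': 211.60665297951974, 'eye': array([1473.04820364,  103.69802077,  963.11419671]), 'orientation': array([-2.32314866, -0.00633016,  1.68674749])}
0.1 [-3.13995029e+00 -3.26317164e-04  3.89786699e-01]
```

```bash
python3 -c "
import cv2
a=cv2.imread('pics/top0.png');cv2.imwrite('pics/top0b.png',cv2.resize(a,(800,600),interpolation=cv2.INTER_CUBIC))
a=cv2.imread('pics/scene0.png');cv2.imwrite('pics/scene0b.png',cv2.resize(a,(800,600),interpolation=cv2.INTER_CUBIC))"
```

```text
(no output)
```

View pics/top0b.png

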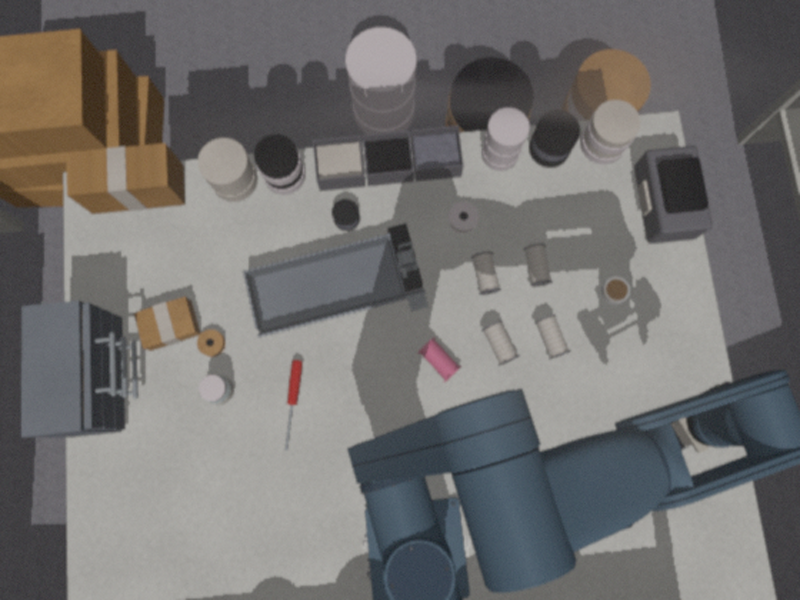

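View pics/scene0b.png

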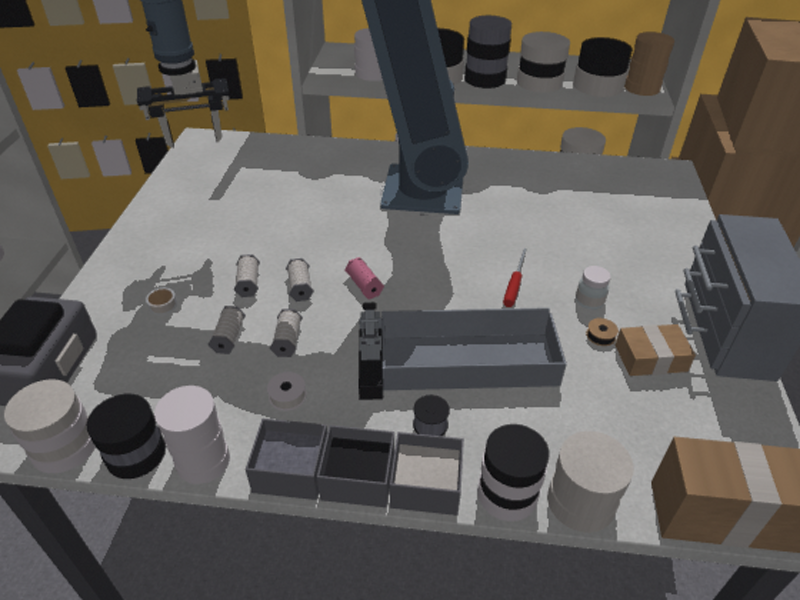

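The top view (scaled pixels) shows the tray centred near (330,285), with the latch at (408,265). Four white spools lie at (486,271), (538,264), (499,341) and (552,336). The pink one at (439,360) has the same shape but is not meant. I'll check the spools in a closer wrist view.

```bash
cat > h.py <<'E'
from bench import robot
import cv2,numpy as np
from scipy.spatial.transform import Rotation as R
def snap(n,f=None):
    d=robot.get_image(n)
    if f: cv2.imwrite('pics/'+f,d['img'])
    return d
def rays(d,uv):
    uv=np.atleast_2d(np.asarray(uv,float)); f=d['img'].shape[0]/2/np.tan(np.radians(d['fovy'])/2)
    v=np.c_[(uv[:,0]-d['cx'])/f,(uv[:,1]-d['cy'])/f,np.ones(len(uv))]
    return v@R.from_euler('xyz',d['orientation']).as_matrix().T
def onplane(d,uv,z):
    r=rays(d,uv); return (d['eye']+r*((z-d['eye'][2])/r[:,2])[:,None])[:,:2]
def proj(d,P):
    f=d['img'].shape[0]/2/np.tan(np.radians(d['fovy'])/2)
    c=(np.atleast_2d(P)-d['eye'])@R.from_euler('xyz',d['orientation']).as_matrix()
    return np.c_[d['cx']+f*c[:,0]/c[:,2],d['cy']+f*c[:,1]/c[:,2]]
E
python3 - <<'E'
from h import *
d=snap("top"); s=560/800
P=np.array([(486,271),(538,264),(499,341),(552,336),(439,360)])*s
print("spools",onplane(d,P,23).round())
P=np.array([(248,273),(390,237),(260,333),(408,300)])*s
print("tray",onplane(d,P,60).round())
c=onplane(d,P[:0].tolist() or np.array([(519,303)])*s,0)[0]; print(c)
for z in (480,420,360):
  try: robot.move_ptp([c[0]-40,c[1],z],[np.pi,0,0]); break
  except robot.MotionError as e: print(z,e)
w=snap("wrist","w1.png"); print(w['eye'],w['orientation'],w['fovy'],robot.current_tcp_pos())
E
```

```text
spools [[ 590. -224.]
 [ 594. -345.]
 [ 427. -232.]
 [ 425. -352.]
 [ 398.  -93.]]
tray [[634. 312.]
 [683. -13.]
 [495. 294.]
 [534. -38.]]
[ 511.9440031  -292.91088578]
[ 549.72231411 -293.81250396  644.66328371] [ 2.85391925e+00  1.01837046e-03 -1.57165852e+00] 66.81145766098423 [ 471.47682236 -293.65748964  478.88808032]
```

View pics/w1.png

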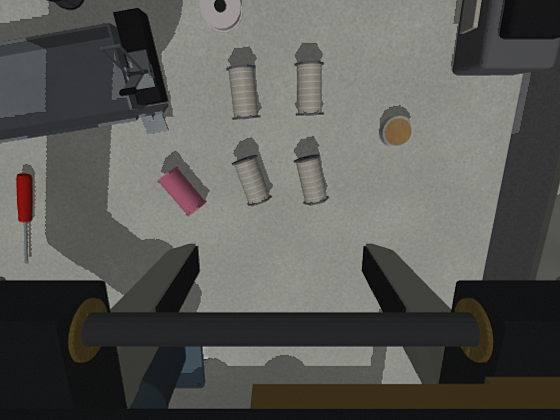

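The four white-bodied spools with grey hexagon ends are at w1 pixels (243,91), (310,87), (252,179) and (312,179). They are alike and about 90 mm long, so they are spool_1 to spool_4. Pink (182,190), the flat reel (220,10) and the brown-topped jar (397,130) don't fit. Next I'll segment the spools and take a close view of the tray.

```bash
python3 - <<'E'
from h import *
import pickle
im=cv2.imread('pics/w1.png')
for p in [(243,91),(252,179),(280,230),(280,130),(243,55)]: print(p,im[p[1],p[0]],cv2.cvtColor(im[p[1]-1:p[1]+2,p[0]-1:p[0]+2],cv2.COLOR_BGR2HSV).reshape(-1,3).mean(0))
# tray view from above with two positions
for i,(x,y) in enumerate([(500,130),(530,-40)]):
    robot.move_ptp([x,y,480 if i==0 else 400],[np.pi,0,0])
    d=snap("wrist",f"w{2+i}.png"); pickle.dump(d,open(f'w{2+i}.pkl','wb')); print(d['eye'],robot.current_t())
cv2.imwrite('pics/w1c.png',cv2.resize(im[30:220,150:410],None,fx=3,fy=3,interpolation=cv2.INTER_CUBIC))
E
```

```text
(243, 91) [146 152 153] [ 22.77777778  17.55555556 146.11111111]
(252, 179) [124 134 138] [ 21.11111111  25.55555556 136.88888889]
(280, 230) [132 139 137] [ 38.33333333  13.11111111 140.44444444]
(280, 130) [141 149 147] [ 35.66666667  13.11111111 145.88888889]
(243, 55) [83 87 86] [39.         12.44444444 87.22222222]
[578.33568618 128.96855868 645.56310932] 3.4
[607.91340074 -40.02122391 566.64698709] 4.2333
```

View pics/w1c.png

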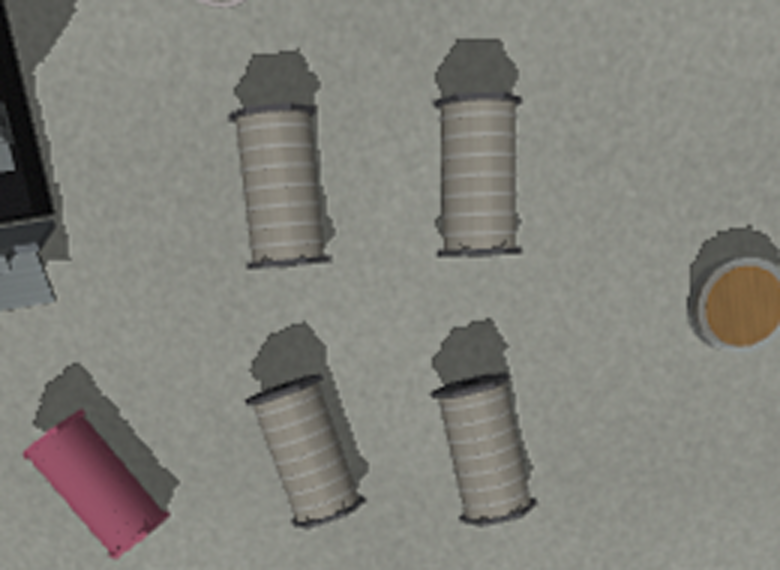

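View pics/w2.png

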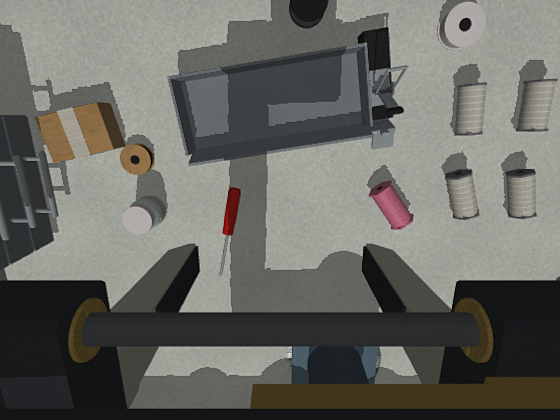

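View pics/w3.png

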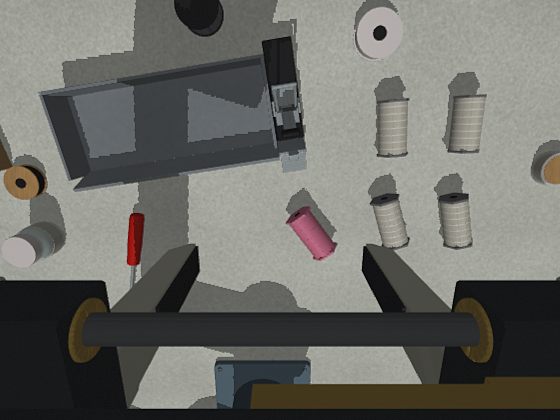

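```bash
cat >> h.py <<'E'
def spools(d,z=23,amin=250):
    """thread-coloured blobs -> (x,y,axis angle,len,width,px)"""
    h=cv2.cvtColor(cv2.GaussianBlur(d['img'],(3,3),0),cv2.COLOR_BGR2HSV).astype(int)
    m=((h[...,0]<29)&(h[...,0]>14)&(h[...,1]>13)&(h[...,1]<75)&(h[...,2]>75)).astype(np.uint8)
    m[240:]=0
    k=np.ones((3,3),np.uint8); m=cv2.morphologyEx(cv2.morphologyEx(m,cv2.MORPH_OPEN,k),cv2.MORPH_CLOSE,np.ones((5,5),np.uint8))
    out=[]
    for c in cv2.findContours(m,cv2.RETR_EXTERNAL,cv2.CHAIN_APPROX_NONE)[0]:
        if cv2.contourArea(c)<amin: continue
        p=onplane(d,c[:,0,:],z); (x,y),(a,b),t=cv2.minAreaRect(p.astype(np.float32))
        if a<b: a,b,t=b,a,t+90
        t=(np.radians(t)+np.pi/2)%np.pi-np.pi/2
        out.append([x,y,t,a,b,*c[:,0,:].mean(0)])
    return np.array(out)
E
python3 - <<'E'
from h import *
import pickle
np.set_printoptions(suppress=True,precision=2,linewidth=120)
for i in (2,3):
    d=pickle.load(open(f'w{i}.pkl','rb')); print(spools(d))
d2,d3=[pickle.load(open(f'w{i}.pkl','rb')) for i in (2,3)]
print(onplane(d2,[(169,76),(368,44)],64),onplane(d3,[(41,93),(264,56)],64))
for n,i,(x0,y0,x1,y1) in (("c3",3,(230,25,330,180)),("c2",2,(150,30,420,190))):
    im=cv2.imread(f'pics/w{i}.png')[y0:y1,x0:x1]; s=min(800/im.shape[1],600/im.shape[0]); cv2.imwrite(f'pics/{n}.png',cv2.resize(im,None,fx=s,fy=s)); print(n,s)
E
```

```text
[[ 417.64 -238.76    0.34   89.63   49.36  462.63  196.12]
 [ 419.04 -356.3     0.25   90.72   53.63  521.45  195.02]
 [ 545.66  522.66    0.21   91.61   32.07   73.27  132.04]
 [ 586.65 -225.74    0.09   85.06   50.86  470.54  108.61]
 [ 593.95 -348.67    0.04   83.99   51.61  537.1   104.63]]
[[ 422.87 -355.2     0.24   79.64   48.89  455.74  221.06]
 [ 421.21 -237.81    0.32   79.79   45.94  390.44  221.37]
 [ 586.03 -225.17    0.08   85.6    47.14  392.52  127.25]
 [ 592.76 -346.9     0.04   85.4    50.55  467.15  123.12]]
[[641.21 317.43]
 [689.87 -16.4 ]] [[639.57 316.27]
 [689.53 -16.31]]
c3 3.870967741935484
c2 2.962962962962963
```

View pics/c3.png

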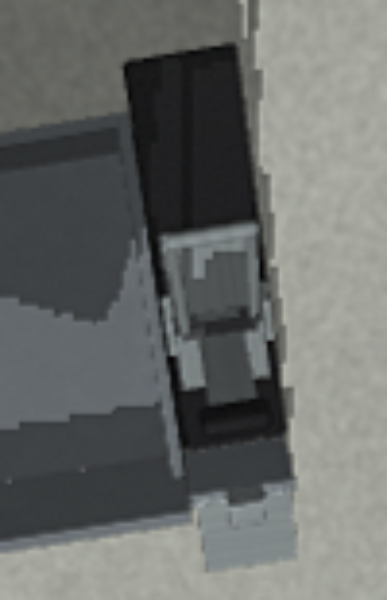

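View pics/c2.png

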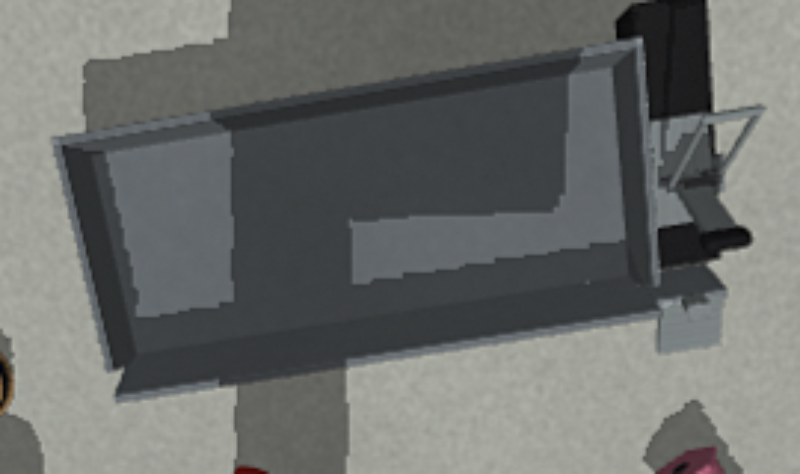

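```bash
cat >> h.py <<'E'
TY=0.1469; TO=np.array([587.9,138.9,0.]); TR=R.from_euler('z',TY).as_matrix()
Z=np.array([0,0,1.])
def t2w(p): return TR@np.asarray(p,float)+TO
def w2t(p): return (np.asarray(p,float)-TO)@TR
def tool(g,u,tilt,s,back=19):
    """tool pose: grasp point g, approach heading u (horizontal), tilt from vertical, closing axis s*(Z x u)"""
    u=np.append(np.asarray(u,float)[:2],0); u/=np.linalg.norm(u)
    z=np.sin(tilt)*u-np.cos(tilt)*Z; y=s*np.cross(Z,u); x=np.cross(y,z)
    return np.asarray(g)+back*z, R.from_matrix(np.c_[x,y,z]).as_euler('xyz'), z
E
python3 - <<'E'
from h import *
import pickle
np.set_printoptions(suppress=True,precision=1,linewidth=120)
d2,d3=[pickle.load(open(f'w{i}.pkl','rb')) for i in (2,3)]
T=lambda d,uv,z:w2t(np.c_[onplane(d,uv,z),[z]*len(uv)])
print("block",T(d3,[(261.5,41),(291.2,36.1),(303.6,138.7)],40))
print("gate edge",T(d2,[(189.5,165),(371,136.3)],61))
def yplane(d,uv,ty=-192.5):
    r=rays(d,uv)@TR; e=w2t(d['eye']); return e+r*((ty-e[1])/r[:,1])[:,None]
c3=lambda x,y:(x/3.871+230,y/3.871+25); c2=lambda x,y:(x/2.963+150,y/2.963+30)
print("bail bar",yplane(d2,[c2(735,113)]),yplane(d3,[c3(210,236)]),"lever tip",yplane(d2,[c2(722,242)]),yplane(d3,[c3(235,412)]))
sp=[(420,-237.5,.33),(421.5,-355.5,.25),(586.3,-225.3,.085),(593.2,-347.5,.04)]
a=12;t=np.pi/4
for x,y,th in sp:
  for sg in (1,-1):
    u=sg*np.array([np.cos(th),np.sin(th),0]); r=[]
    for s in (1,-1):
      for off in (0,120):
        p,o,z=tool(np.array([x,y,24])-a*u,u,t,s); q=robot.inverse_kinematics(p-off*z,o); r.append(None if q is None else np.round(q,1).tolist())
    print("grasp",x,y,sg,r)
for v in ([0,-1,0],[0,1,0],[1,0,0],[1,-1,0],[1,1,0]):
  for ty in (-115,-40,35,110):
    r=[]
    for s in (1,-1):
      for off in (0,120):
        p,o,z=tool(t2w([10,ty,51+a]),TR@np.array(v,float),t,s); q=robot.inverse_kinematics(p-off*z,o); r.append(None if q is None else np.round(q,1).tolist())
    print("place",v,ty,r)
E
```

```text
block [[ 102.6 -167.5   40. ]
 [ 102.6 -212.3   40. ]
 [ -48.4 -211.5   40. ]]
gate edge [[ -74.5  169.7   61. ]
 [ -72.2 -164.1   61. ]]
bail bar [[  28.7 -192.5  130. ]] [[  36.9 -192.5   20. ]] lever tip [[ -34.  -192.5  102. ]] [[ -34.1 -192.5   38.4]]
grasp 420 -237.5 1 [[-1.4, 0.5, 2.3, 1.1, 0.9, 2.0], [-1.6, 0.3, 2.2, 0.8, 1.1, 2.2], [-1.4, 0.5, 2.3, 1.1, 0.9, -1.1], [-1.6, 0.3, 2.2, 0.8, 1.1, -0.9]]
grasp 420 -237.5 -1 [[-0.4, 0.8, 1.5, -0.5, 1.5, 1.0], [-0.3, 0.8, 1.2, -0.5, 1.8, 1.0], [-0.4, 0.8, 1.5, -0.5, 1.5, -2.1], [-0.3, 0.8, 1.2, -0.5, 1.8, -2.2]]
grasp 421.5 -355.5 1 [[-1.4, 0.6, 2.1, 1.0, 0.9, 2.2], [-1.6, 0.4, 2.0, 0.8, 1.2, 2.3], [-1.4, 0.6, 2.1, 1.0, 0.9, -0.9], [-1.6, 0.4, 2.0, 0.8, 1.2, -0.8]]
grasp 421.5 -355.5 -1 [[-0.6, 0.9, 1.3, -0.5, 1.6, 0.9], [-0.5, 0.9, 1.0, -0.5, 1.8, 0.9], [-0.6, 0.9, 1.3, -0.5, 1.6, -2.2], [-0.5, 0.9, 1.0, -0.5, 1.8, -2.3]]
grasp 586.3 -225.3 1 [[-0.9, 0.5, 2.2, 1.7, 0.6, 2.2], [-1.1, 0.3, 2.3, 1.3, 0.8, 2.5], [-0.9, 0.5, 2.2, 1.7, 0.6, -0.9], [-1.1, 0.3, 2.3, 1.3, 0.8, -0.7]]
grasp 586.3 -225.3 -1 [[-0.4, 1.1, 0.8, -0.3, 2.0, 1.1], 
[... 2437 characters left out ...]
, 1.0, 0.4], [0.6, 0.6, 1.8, -1.1, 0.8, -2.6], [0.8, 0.5, 1.8, -1.0, 1.0, -2.7]]
place [1, 1, 0] -115 [[-0.6, 0.5, 1.9, 1.1, 0.9, 2.4], [-0.8, 0.4, 1.9, 0.9, 1.1, 2.5], [-0.6, 0.5, 1.9, 1.1, 0.9, -0.7], [-0.8, 0.4, 1.9, 0.9, 1.1, -0.6]]
place [1, 1, 0] -40 [[-0.4, 0.5, 2.0, 1.2, 0.9, 2.4], [-0.6, 0.3, 2.0, 0.9, 1.1, 2.5], [-0.4, 0.5, 2.0, 1.2, 0.9, -0.7], [-0.6, 0.3, 2.0, 0.9, 1.1, -0.6]]
place [1, 1, 0] 35 [[-0.3, 0.5, 2.1, 1.3, 0.8, 2.4], [-0.5, 0.3, 2.1, 1.0, 1.0, 2.6], [-0.3, 0.5, 2.1, 1.3, 0.8, -0.7], [-0.5, 0.3, 2.1, 1.0, 1.0, -0.6]]
place [1, 1, 0] 110 [[-0.1, 0.5, 2.1, 1.4, 0.7, 2.4], [-0.3, 0.2, 2.2, 1.1, 0.9, 2.6], [-0.1, 0.5, 2.1, 1.4, 0.7, -0.7], [-0.3, 0.2, 2.2, 1.1, 0.9, -0.5]]
```

```bash
sed -i 's/^TO=.*//; s/TO=np.array(\[587.9,138.9,0.\])/TO=np.array([587.9+1.4,138.9+2.7,0.])/' h.py; cat >> h.py <<'E'
A=12; TI=np.pi/4
def look():
    robot.move_ptp([471,-293,479],[np.pi,0,0]); return snap("wrist")
def pick(x,y,th):
    u=-np.array([np.cos(th),np.sin(th),0]); p,o,z=tool(np.array([x,y,24])-A*u,u,TI,-1)
    robot.move_gripper(0.9); robot.move_ptp(p+[0,0,120],o); robot.move_linear(p,speed=120,f_stop=15)
    robot.move_gripper(0.0); w=robot.current_gripper_width(); robot.move_linear(p+[0,0,190],speed=200)
    print("picked w",w,robot.current_gripper_width(),"F",robot.current_finger_force())
def place(ty,tx=10):
    p,o,z=tool(t2w([tx,ty,51+A]),TR@np.array([0,-1.,0]),TI,1)
    robot.move_ptp(p+[0,0,130],o); print("carry w",robot.current_gripper_width())
    robot.move_linear(p+[0,0,12],speed=120); s=robot.move_linear(p-[0,0,4],speed=20,f_stop=4)
    print("down stop",s,robot.current_tcp_pos()[2]-p[2])
    robot.move_gripper(0.7); robot.sleep(.2); robot.move_linear(robot.current_tcp_pos()-110*z,speed=120)
    robot.move_linear(robot.current_tcp_pos()+np.array([0,0,90]),speed=200)
E
python3 - <<'E'
from h import *
np.set_printoptions(suppress=True,precision=2,linewidth=120)
s=spools(look()); print(s)
n=[r for r in s if 60<r[3]<110]; t=min(n,key=lambda r:(r[0]>500,abs(r[1])))
pick(*t[:3]); place(-112)
snap("wrist","p1.png"); d=snap("top","p1t.png"); print(robot.current_t())
E
```

```text
[[ 420.58 -236.61    0.32   85.06   43.95  252.12  181.32]
 [ 421.56 -354.83    0.23   85.94   44.18  312.05  180.61]
 [ 588.92 -224.63    0.08   84.57   45.28  243.9    92.13]
 [ 595.17 -345.62    0.04   84.33   44.19  310.11   88.41]]
picked w 0.4797280171257784 0.4775999814899194 F 29.982672035694122
carry w 0.4782893456115648
down stop False -3.916604356788966
18.1583
```

View pics/p1.png

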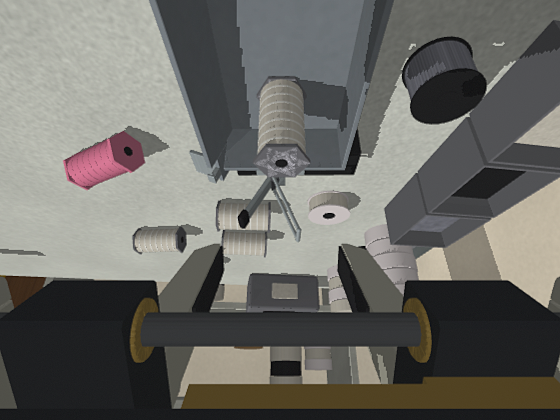

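The first spool stands upright at (282,125), near the tray's right end. Continuing with the others.

```bash
sed -i 's/p-\[0,0,4\]/p-[0,0,8]/' h.py; python3 - <<'E'
from h import *
np.set_printoptions(suppress=True,precision=2,linewidth=120)
for ty in (-40,32):
    s=spools(look()); print(s)
    n=[r for r in s if 60<r[3]<110 and w2t([r[0],r[1],0])[1]<-230]; t=min(n,key=lambda r:(r[0]>500,abs(r[1])))
    pick(*t[:3])
    if robot.current_gripper_width()<.4: print("lost"); break
    place(ty)
snap("wrist","p3.png"); print(robot.current_t())
E
```

```text
[[ 421.25 -355.35    0.24   85.54   44.62  312.08  180.5 ]
 [ 588.98 -224.44    0.06   84.45   44.87  243.64   91.41]
 [ 595.29 -346.15    0.02   84.46   44.5   309.87   87.91]]
picked w 0.47668601483477274 0.4757566441745816 F 29.99500662088394
carry w 0.47502775122823904
down stop True -5.7356975800410055
[[ 588.9  -224.4     0.07   84.95   44.76  243.59   91.45]
 [ 595.4  -346.22    0.02   84.45   44.51  309.97   87.77]]
picked w 0.4795889600235787 0.47773826861560614 F 29.935467839241028
carry w 0.4793311814972187
down stop True 0.5260560698275611
47.525
```

View pics/p3.png

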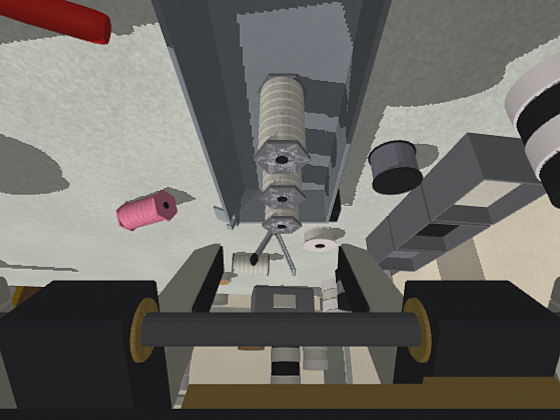

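All three stand in the tray, plates at (282,155), (282,197), (282,224). Placing the fourth, then shutting the front.

```bash
python3 - <<'E'
from h import *
np.set_printoptions(suppress=True,precision=2,linewidth=120)
s=spools(look()); print(s)
n=[r for r in s if 60<r[3]<110 and w2t([r[0],r[1],0])[1]<-230]; t=n[0]
pick(*t[:3]); assert robot.current_gripper_width()>.4
place(104)
# shut the front
robot.move_gripper(0.0); o=[np.pi,0,TY]
robot.move_ptp(t2w([-130,40,200]),o); robot.move_linear(t2w([-130,40,42]),speed=150)
print("gate",robot.move_linear(t2w([-62,40,42]),speed=50,f_stop=12), w2t(robot.current_tcp_pos()))
robot.move_linear(t2w([-130,40,60]),speed=100); robot.move_linear(t2w([-130,40,250]),speed=200)
robot.move_ptp(t2w([-110,-20,400]),o)
d=snap("wrist","g1.png"); 
import pickle; pickle.dump(d,open('g1.pkl','wb')); print(robot.current_t())
E
```

```text
[[ 595.49 -346.38    0.02   84.37   44.53  309.86   88.14]]
picked w 0.4813846599754666 0.4795970400527575 F 29.939753115177155
carry w 0.48189969893123896
down stop True 0.9628585457681211
gate False [-65.26  40.09  41.22]
69.9917
```

View pics/g1.png

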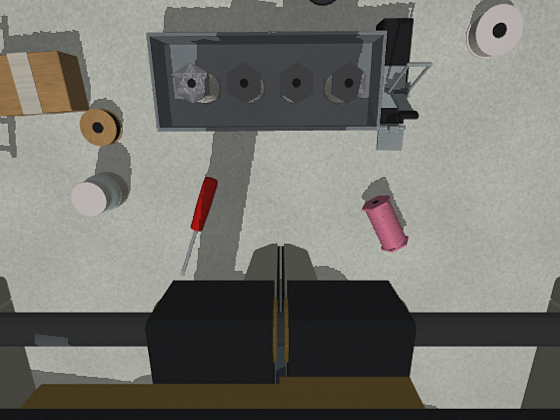

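Four spools stand in the tray at (191,83), (244,83), (296,83) and (348,83), and the front is shut. The loop still leans back, with its bar at about (428,65). Now flipping it.

```bash
python3 - <<'E'
from h import *
np.set_printoptions(suppress=True,precision=1,linewidth=120)
o=[np.pi,0,TY]; y=-192.5
robot.move_ptp(t2w([70,y,230]),o); robot.move_linear(t2w([70,y,126]),speed=120)
print(robot.move_linear(t2w([-10,y,126]),speed=60,f_stop=10), w2t(robot.current_tcp_pos()))
robot.sleep(.5)
robot.move_linear(robot.current_tcp_pos()+np.array([0,0,120]),speed=150)
robot.move_ptp(t2w([-150,-120,330]),o)
d=snap("wrist","b1.png"); print(d['eye'],robot.current_t())
im=d['img'][:240,250:560]; cv2.imwrite('pics/b1c.png',cv2.resize(im,None,fx=2.4,fy=2.4))
E
```

```text
False [  -9.7 -192.5  125.9]
[536.1  12.1 495.1] 75.8917
```

View pics/b1c.png

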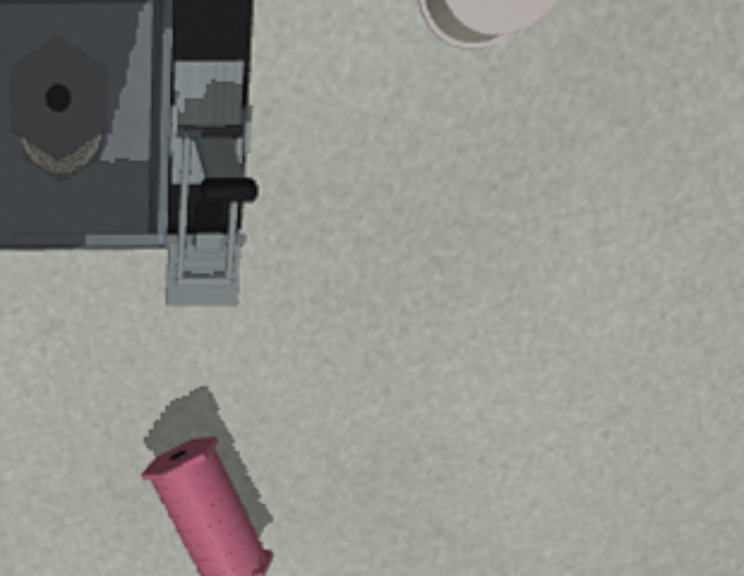

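The loop's cross bar lies on the ledge at crop (203,280), outside the stud. Pushing the lever over.

```bash
python3 - <<'E'
from h import *
np.set_printoptions(suppress=True,precision=1,linewidth=120)
o=[np.pi,0,TY]; y=-192.5
robot.move_ptp(t2w([-85,y,220]),o); robot.move_linear(t2w([-85,y,102]),speed=120)
for L in np.arange(2.0,-.01,-.2):
    c=np.array([0,50])+60*np.array([np.cos(L),np.sin(L)])+3*np.array([-np.sin(L),np.cos(L)])
    s=robot.move_linear(t2w([c[0]-7.5,y,c[1]]),speed=60,f_stop=30)
    print(round(L,1),s,w2t(robot.current_tcp_pos()),robot.current_contact_force())
    if s and L>.05: break
print(robot.move_linear(robot.current_tcp_pos()+np.array([0,0,-2.5]),speed=15,f_stop=15),w2t(robot.current_tcp_pos()),robot.current_contact_force())
robot.move_linear(robot.current_tcp_pos()+np.array([0,0,180]),speed=150)
robot.move_ptp(t2w([-150,-120,330]),o)
d=snap("wrist","l1.png"); print(robot.current_t())
im=d['img'][:240,250:560]; cv2.imwrite('pics/l1c.png',cv2.resize(im,None,fx=2.4,fy=2.4))
robot.move_ptp(t2w([-150,-20,420]),o); snap("wrist","l2.png")
E
```

```text
2.0 False [ -35.2 -192.4  103.1] [-0.2 -0.3 -0.1]
1.8 False [ -23.4 -192.7  108.1] [-0.3 -1.  -0.2]
1.6 False [ -11.8 -192.5  109.9] [-0.   0.6 -0.3]
1.4 False [   0.3 -192.5  109.6] [ 0.4  0.1 -0.3]
1.2 False [  11.8 -192.5  106.7] [ 1.   0.4 -0.2]
1.0 False [  22.7 -192.4  101.8] [ 0.4 -0.5  1.2]
0.8 False [  32.2 -192.4   94.6] [ 0.4 -0.3  0.5]
0.6 False [  40.4 -192.4   85.8] [ 0.1 -0.3  0.3]
0.4 False [  46.4 -192.3   75.4] [-0.7 -0.7 -0.5]
0.2 False [  50.5 -192.4   64.3] [ 1.2 -0.8 -0.5]
0.0 False [  53.1 -192.7   53.3] [-0.   0.5  2.6]
True [  53.1 -192.8   53.3] [-0.7 -0.7  5.4]
84.7
```

View pics/l1c.png

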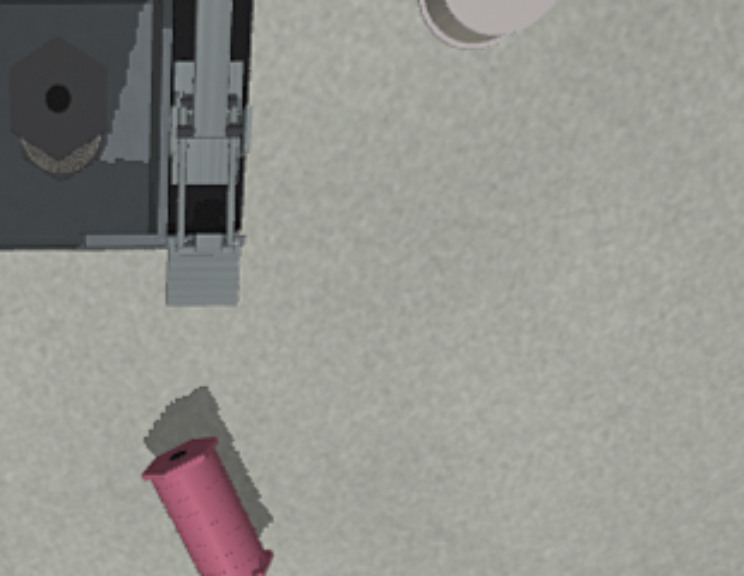

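View pics/l2.png

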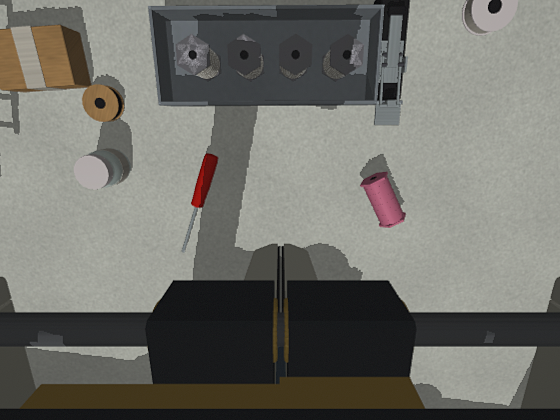

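The lever lies flat at l1c (210,70), the loop is drawn tight under the stud's lip at (207,243), and all four spools stand at l2 (193,55), (244,55), (296,55) and (347,55). The arm is clear, so I'm handing in.

```bash
python3 -c "
from bench import robot
robot.sleep(.5); print(robot.hand_in(), robot.current_t())"
```

```text
the job is handed in; nothing more can be done
the job is handed in; nothing more can be done
```

The job is handed in: all four white spools stand upright in the tray, with the front shut, the loop hooked over its catch and the lever flat; the final pictures showed this, but hand-in returned no verdict.

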